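Open the filler of the square oil tank

ROBOT

A 6-joint arm with a two-finger parallel gripper is mounted at the origin on a cart in front of the work surface, level with it; the furniture and walls round the work are solid. World frame = base frame: x ahead of the robot, y to its left, z up, the work surface at z = 0. Lengths are in m, angles in rad, forces in N, time in s.
With the tool pointing down it reaches from about 0.225 to 0.875 m from the base axis. Payload 3.4 kg.
Tool frame: the origin (TCP) lies between the finger pads; the fingertips stand 14 mm ahead of it and the grasp point (between the pads) lies 5 mm behind it; z points along the fingers, y is the direction in which the jaws open and shut (so a half turn about z gives the same grasp; the last joint's range is limited). The gripper opens to 85 mm and grips with 20 to 120 N. Pads are 22 mm wide; open, the fingers measure 114 mm over their backs; the gripper's body (76 mm by 85 mm) begins 54 mm behind the grasp point. The pads swing forward as they close: fully open they stand 13 mm farther back than shut.
Start: joints at [1.173, 0.276, 1.505, -0, 1.361, -0.121], TCP at [0.157, 0.553, 0.245] pointing down, gripper open.
Joint ranges: [-2.89, 2.89], [-0.75, 2.08], [0.22, 2.7], [-1.18, 4.32], [0.11, 2.71], [-2.7, 2.7]. Speed limits (rad/s): [2.57, 2.57, 3.14, 3.14, 3.14, 3.14].

INTERFACE

Orientations are given as a unit quaternion [w, x, y, z].
In Python, from rig import manip, get_image, job gives the robot as it stands. The module is installed in compiled form; this text tells all that it offers.
- The arm moves only by the tool step_arm, never from a script. Its argument "moves" is one flat list of numbers, 5 for each row, row after row: the shift along the tool's x, y, z as a fraction of full scale, then the turn about the tool's z as a fraction of full scale, then the gripper's target within -1 to 1 (shut at 1, half-way at 0, fully open at -1). In form: [dx, dy, dz, twist, hand, dx, dy, dz, twist, hand, ...]. A call has 1 to 5 rows; each row is the pose to reach, as a shift and turn from the pose commanded when the call began, along the tool's axes at that moment, turning the shorter way round; what a row does not reach only later rows make up. Full scale, the value 1, is 500 mm for a shift and pi rad for a turn. A row lasts 1/10 s, in which the tool goes at most 50 mm and 8.59 degrees, less where a joint would pass 70% of its speed; a pose out of reach is approached as far as the arm can. A call with a number of a shift or a turn outside -1 to 1 is refused whole. A call with a gripper value outside its range is refused whole. The fingers move at their own pace and stop on an object; "force" is the grip in N (left out, the last holds). Time passes only in rows, so rows that repeat a pose let the fingers close. It gives the time, the measured TCP pose, the force and the opening at its end, in the units of the state.
- manip.get_state(): the state, without advancing time (a new reading comes with each control period).
- get_image(name): name is "side" or "top"; returns a dict with "frame" (480x640x3 uint8, blue, green, red), "fx", "fy", "cx", "cy" (pixels), "rvec" (rotation vector, rad) and "tvec" (3), from world to camera coordinates, as OpenCV has them. Camera axes: x right, y down, z forward; pixel columns grow to the right and rows downward; lengths in m; the calibration is good to about 2 mm. A picture is of the moment at which its call begins. There is no depth.
- job.sign_off(): hands the job in, once; it reports no verdict.
The state is a dict: "clock": time; "qpos": joint angles; "qd": joint speeds; "effort": joint torques, N m; "position": TCP position; "ee_rot": TCP orientation; "contact_force": force on the tool from outside, world axes, zero at the start; "moment": the same for the moment, N m; "width": finger opening in m.
Only numpy, scipy, OpenCV 4.12 (cv2) and the standard library are available. Lean on these libraries where they do the work, as an engineer would, in place of code of your own. Each camera call takes 0.05 s, during which the arm holds its last target. There are 200 camera calls.

TASK

Open the filler of the square oil tank on the bench, ready for topping up: swing the hinged hood over it right back by its thumb tab so that it stays open, then unscrew the black cap under it anticlockwise as far as it goes, about a fifth of a turn. The cap stays on its neck, loosened; leave the round tank's hood shut.

Things in the scene. Friction and masses are not known exactly. Their poses are not given: they have to be found in the camera images.
- square_tin: Square grey oil tank, 80 (x) x 76 (y) x 72 mm high, screwed to the bench, does not move. Origin: at bench height below the axis of the filler cap; z up, +x towards the hood's hinge at the back, y along the hinge. Hinge axis at x 40, z 76. Shut steel hood: box shell open below, x -28 to 32, y -30 to 30, z 87 to 117, hiding the cap. All in mm in this frame.
- square_hood (a joint): Hood angle, rad: 0 shut, 2.2 fully back at its stop; starts 0 to 0.15. Thumb tab in front, 16 mm wide, ends in a bead (18 mm along y, 10 mm thick), axis at x -50, z 106 mm in the tank's frame when shut: pinch along y from above. It rises and swings to +x about the hinge. Nearly free, 70 g: let go below 0.8 it falls shut, beyond 1.2 it falls back and stays.
- square_cap (a joint): Turn of the square tank's black cap, rad: 0 tight, grows anticlockwise seen from above to a stop at 1.4; starts 0 to 0.2. Ribbed cylinder 36 mm across, 28 mm tall, on the tank's z axis from z 80 to 108 mm, 8 mm above the tank top (narrower neck below). Rises 2.5 mm per rad, cannot come off, stays where left; 0.06 N m turns it.
- round_hood (a joint): Hood angle, rad (0 shut), of the other tank, to be left shut: round, 88 mm across, 52 mm high, with the same grey body, hood and cap.

How it is judged:
On the way, in this order (a step that is already met when the one before it is completed fails the run):
1. the square tank's hood has been swung open (beyond 1.7 rad) with its cap still screwed down (below 0.5 rad) (value of joint square_hood above 1.7 rad and value of joint square_cap below 0.5 rad), for 0.2 s.
2. with the hood open, the cap has been unscrewed beyond 1.0 rad (value of joint square_hood above 1.7 rad and value of joint square_cap above 1 rad), for 0.2 s.
At the end, for the whole second after the job is handed in: the square tank's hood stands open (beyond 1.7 rad), its cap is unscrewed by more than 1.0 rad, the round tank's hood is shut (below 0.3 rad) (all of step 2 and value of joint round_hood below 0.3 rad); the robot touches nothing.
It fails at once if the round tank's hood is lifted (beyond 0.3 rad) (not (value of joint round_hood below 0.3 rad)).
It also fails if it takes over 42 s, if anything falls off the work surface, if the arm or the gripper's body presses on something with over 40 N, if the wrist force passes 120 N, or if a joint passes its speed limit or range.

## Working session

There is one attempt and no reset: what is moved stays moved. The work goes in short steps, Python scripts to look and compute and a tool call to move; the robot and the scene stay as the last step left them, time stands still between calls to the robot, and variables do not carry over. Pictures are saved under pics/ and viewed, about 8 in all and at most 12, crops included, and the job is handed in when it is done.

Besides the shell and the picture viewer there is one more tool, called after "Emit:" by a JSON object that holds its "name" and its "arguments", one argument or row to a line. step_arm: Moves the arm, as the interface text tells. Its arguments: {"type":"object","properties":{"moves":{"type":"array","items":{"type":"number","minimum":-1,"maximum":1}},"force":{"type":"number"}},"required":["moves"]}

```bash
mkdir -p pics; cat > h.py <<'E'
import numpy as np, cv2
from rig import manip, get_image, job
from scipy.spatial.transform import Rotation as R
def snap(n,f):
    d=get_image(n); cv2.imwrite('pics/'+f,d['frame']); return d
def cam(d):
    K=np.array([[d['fx'],0,d['cx']],[0,d['fy'],d['cy']],[0,0,1]]); Rm=cv2.Rodrigues(np.array(d['rvec'],float))[0]; return K,Rm,np.array(d['tvec'],float).ravel()
def plane(d,u,v,z):
    K,Rm,t=cam(d); c=-Rm.T@t; r=Rm.T@np.linalg.inv(K)@[u,v,1]; return c+r*(z-c[2])/r[2]
def proj(d,P):
    K,Rm,t=cam(d); return cv2.projectPoints(np.array(P,float).reshape(-1,3),Rm,t,K,None)[0].reshape(-1,2)
def move(target,yaw=None):
    "shift in tool axes (fractions) to world target, from measured pose"
    s=manip.get_state(); w,x,y,z=s['ee_rot']; r=R.from_quat([x,y,z,w])
    return r.inv().apply(np.array(target)-s['position'])/0.5, r.as_matrix()
E
python3 - <<'E'
from h import *
for n in('top','side'):
    d=snap(n,n+'0.png'); K,Rm,t=cam(d); print(n,K[0,0],-Rm.T@t,Rm[2])
s=manip.get_state(); print(s['clock'],s['position'],s['ee_rot'],s['width'])
E
```

```text
top 443.720484881898 [ 0.40232222 -0.01858084  0.92606243] [ 0.21426007 -0.00266796 -0.97677301]
side 442.3070698078576 [ 0.40454274 -0.68692384  0.51548145] [ 0.21733579  0.8192814  -0.53060639]
0.1 [0.15694213 0.55267737 0.2445181 ] [-2.28543253e-04  1.37967351e-01  9.90436409e-01 -8.22852494e-04] 0.08558944503445469
```

View pics/top0.png

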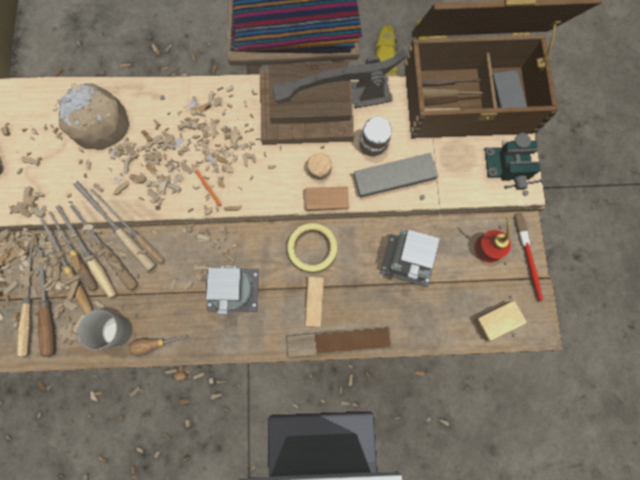

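View pics/side0.png

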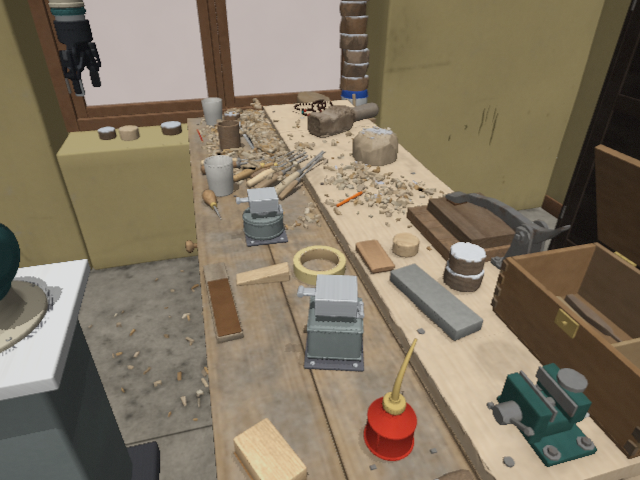

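The square tank is the right one in the top view, hood at about (420,249) with its tab below at (413,270). In the side view it is the nearer one, hood at (337,297) with the tab at (305,292). Next, a crop from each view.

```bash
python3 - <<'E'
from h import *
a=cv2.imread('pics/top0.png')[220:300,370:450]; b=cv2.imread('pics/side0.png')[265:375,285:395]
cv2.imwrite('pics/c.png',np.hstack([cv2.resize(a,(400,400),interpolation=2),cv2.resize(b,(400,400),interpolation=2)]))
E
```

```text
(no output)
```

View pics/c.png

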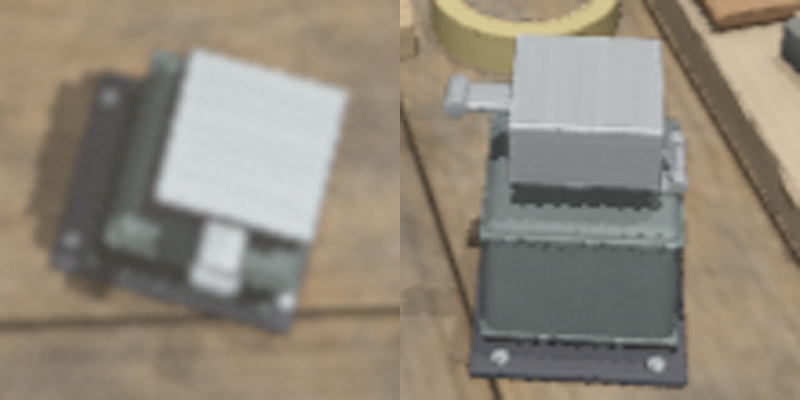

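The crop shows the hood-top corners in the top view at crop (195,50), (348,93), (305,242), (158,197), with the bead at (213,275). In the side crop the bead is at (57,97).

```bash
python3 - <<'E'
from h import *
t=get_image('top'); s=get_image('side')
c=[(195,50),(348,93),(305,242),(158,197)]
P=[plane(t,370+x/5-.4,220+y/5-.4,.117) for x,y in c]
for p in P: print(p)
print('sides',[np.linalg.norm(P[i]-P[(i+1)%4]) for i in range(4)])
ux=(P[0]+P[1]-P[2]-P[3]);uy=(P[0]+P[3]-P[1]-P[2]); print('yaw',np.arctan2(ux[1],ux[0]),np.arctan2(-uy[0],uy[1]))
yaw=(np.arctan2(ux[1],ux[0])+np.arctan2(-uy[0],uy[1]))/2
X=np.array([np.cos(yaw),np.sin(yaw),0]);Y=np.array([-X[1],X[0],0])
O=np.mean(P,0)-.002*X;O[2]=0;print('O',O,'r',np.hypot(*O[:2]))
# bead by two rays
def ray(d,u,v):
    p=plane(d,u,v,.0);q=plane(d,u,v,.2);return p,(q-p)/np.linalg.norm(q-p)
p1,r1=ray(t,370+213/5-.4,220+276/5-.4);p2,r2=ray(s,285+57/3.636-.4,265+97/3.636-.4)
ab=np.linalg.lstsq(np.c_[r1,-r2],p2-p1,rcond=None)[0]
a=p1+ab[0]*r1;b=p2+ab[1]*r2;m=(a+b)/2;print('bead',m,'gap',np.linalg.norm(a-b),'in tank',(m-O)@X,(m-O)@Y)
# flange bolts in side at plate height ~.004 ; base check
print('tab@106',O-.05*X+[0,0,.106])
# body corners predicted
def W(x,y,z): return O+x*X+y*Y+[0,0,z]
print('side proj: top-edge corners of body near',proj(s,[W(-40,0,0)*0+W(-.04,-.038,.072),W(.04,-.038,.072)]), 'hood near top',proj(s,[W(-.028,-.03,.117),W(.032,-.03,.117)]))
w,M=move(W(-.05,0,.106)+[0,0,.1]);print(w);print(M)
E
```

```text
[ 0.60629043 -0.1881993   0.117     ]
[ 0.58746975 -0.24403234  0.117     ]
[ 0.53173714 -0.22283237  0.117     ]
[ 0.55069441 -0.16998976  0.117     ]
sides [np.float64(0.058919828808552156), np.float64(0.05962854027600599), np.float64(0.05614017563764009), np.float64(0.05850218255941484)]
yaw -0.34022721463704164 -0.33455388897328375
O [ 0.56716069 -0.20560139  0.        ] r 0.6032770349763242
bead [ 0.5202839  -0.18975186  0.10729641] gap 0.0030632385091107933 in tank -0.04948055667700955 -0.0005614690425388417
tab@106 [ 0.51997961 -0.1890501   0.106     ]
side proj: top-edge corners of body near [[305.66977455 326.99920154]
 [361.59515321 329.96603253]] hood near top [[314.45722433 299.52445567]
 [357.5918879  301.63210443]]
[-1.10380099 -1.22885907  0.07871708]
[[-9.61927508e-01  2.73304383e-01 -4.29182750e-04]
 [ 2.73304684e-01  9.61926998e-01 -9.99955801e-04]
 [ 1.39550171e-04 -1.07918265e-03 -9.99999408e-01]]
```

Emit:
{"name": "step_arm", "arguments": {
  "moves": [-0.9, -1, 0, 0.0194, -1, -0.9, -1, 0, 0.0194, -1, -0.9, -1, 0, 0.0194, -1, -0.9, -1, 0, 0.0194, -1, -0.9, -1, 0, 0.0194, -1]
}}

```text
clock: 0.7
position: [0.2675, 0.3269, 0.2452]
ee_rot: [0.0, 0.168, 0.986, 0.0]
contact_force: [0.7, -0.0, -0.3]
width: 0.0852
```

Emit:
{"name": "step_arm", "arguments": {
  "moves": [-0.9, -1, 0, 0, -1, -0.9, -1, 0, 0, -1, -0.9, -1, 0, 0, -1, -0.9, -1, 0, 0, -1, -0.9, -1, 0, 0, -1]
}}

```text
clock: 1.2
position: [0.3637, 0.0961, 0.2455]
ee_rot: [0.0, 0.168, 0.986, 0.0]
contact_force: [1.0, 0.7, -0.2]
width: 0.0855
```

```bash
cat >> h.py <<'E'
O=np.array([.5672,-.2056,0]);yaw=-.3375
X=np.array([np.cos(yaw),np.sin(yaw),0]);Y=np.array([-X[1],X[0],0])
def W(x,y,z): return O+x*X+y*Y+[0,0,z]
def rep():
    s=manip.get_state(); w,x,y,z=s['ee_rot']; M=R.from_quat([x,y,z,w]).as_matrix()
    p=s['position']; print('t',s['clock'],'pos',p,'tank',(p-O)@X,(p-O)@Y,p[2],'q',np.round(s['qpos'],3),'w',s['width'],'F',s['contact_force'],'M',s['moment'])
    a=np.arctan2(M[1,1],M[0,1])-np.pi/2-yaw; print('tool-y yaw minus tank yaw',(a+np.pi/2)%np.pi-np.pi/2)
E
python3 - <<'E'
from h import *
rep(); print(move(W(-.05,0,.18))[0])
E
```

```text
t 1.2 pos [0.36366666 0.09606097 0.24551115] tank -0.2919398441913497 0.21724707354267594 0.24551115160679535 q [ 0.072 -0.033  1.873  0.     1.301 -1.161] w 0.08552465179437808 F [ 0.99425468  0.74931047 -0.22408967] M [-0.00974113  0.00810419 -0.02671359]
tool-y yaw minus tank yaw -0.0001440633902860533
[-0.48382868 -0.43451418  0.13114418]
```

Emit:
{"name": "step_arm", "arguments": {
  "moves": [-0.484, -0.434, 0.13, 0, -1, -0.484, -0.434, 0.13, 0, -1, -0.484, -0.434, 0.13, 0, -1, -0.484, -0.434, 0.13, 0, -1, -0.484, -0.434, 0.13, 0, -1]
}}

```text
clock: 1.7
position: [0.482, -0.119, 0.1958]
ee_rot: [0.0, 0.168, 0.986, 0.0]
contact_force: [0.8, 0.7, 0.6]
width: 0.0856
```

```bash
python3 - <<'E'
from h import *
rep(); print(move(W(-.05,0,.15))[0])
E
```

```text
t 1.7 pos [ 0.48196048 -0.11901097  0.19584203] tank -0.10910291949345646 0.05347885409857133 0.19584202633955997 q [-0.383  0.193  1.748  0.     1.201 -1.615] w 0.08555153315354025 F [0.7545035  0.72813643 0.56029619] M [-0.00106944 -0.01992884  0.03783672]
tool-y yaw minus tank yaw -0.0011092618526200582
[-0.118306   -0.10686441  0.09166364]
```

Emit:
{"name": "step_arm", "arguments": {
  "moves": [-0.118, -0.107, 0.092, 0, -0.2, -0.118, -0.107, 0.092, 0, -0.2, -0.118, -0.107, 0.092, 0, -0.2, -0.118, -0.107, 0.092, 0, -0.2]
}}

```text
clock: 2.1
position: [0.5188, -0.1871, 0.1492]
ee_rot: [-0.001, 0.169, 0.986, 0.001]
contact_force: [-0.8, 0.3, 0.1]
width: 0.0513
```

```bash
python3 - <<'E'
from h import *
rep(); print(move(W(-.05,0,.106))[0])
t=snap('top','t1.png');s=snap('side','s1.png')
a=t['frame'][210:310,360:460]; b=s['frame'][215:345,260:390]
cv2.imwrite('pics/c1.png',np.hstack([cv2.resize(a,(400,400),interpolation=2),cv2.resize(b,(400,400),interpolation=2)]))
E
```

```text
t 2.1 pos [ 0.51880969 -0.18714897  0.14917911] tank -0.051770064306807376 0.001386681859538146 0.14917910663906456 q [-4.730e-01  3.140e-01  1.703e+00  1.000e-03  1.128e+00 -1.704e+00] w 0.051308665004912754 F [-0.80750879  0.32969646  0.1498355 ] M [-0.05227502  0.01382794  0.03316521]
tool-y yaw minus tank yaw -0.0017547949829697096
[-0.00380143 -0.0028431   0.08634484]
```

View pics/c1.png

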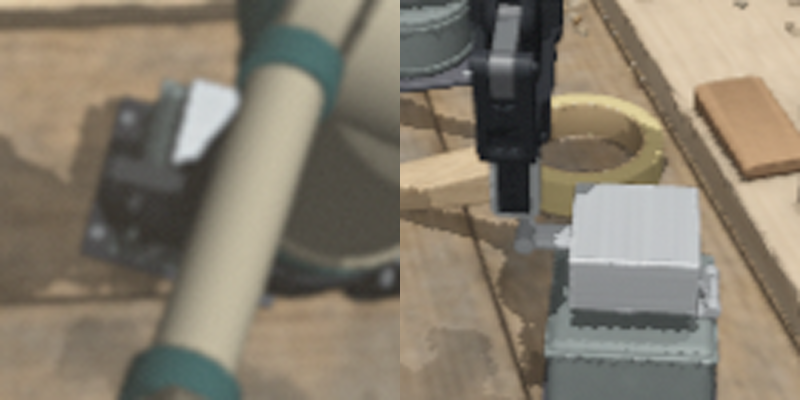

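The side crop shows the fingers at (515,190) standing just above the bead at (530,235), about 2 mm short in x. I'll correct that, descend and pinch.

Emit:
{"name": "step_arm", "arguments": {
  "moves": [-0.004, -0.002, 0.05, 0, -0.2, -0.004, -0.002, 0.085, 0, -0.2, -0.004, -0.002, 0.085, 0, -0.2, -0.004, -0.002, 0.085, 0, 1, -0.004, -0.002, 0.085, 0, 1],
  "force": 30
}}

```text
clock: 2.7
position: [0.5217, -0.1884, 0.1094]
ee_rot: [0.001, 0.168, 0.986, -0.0]
contact_force: [-0.6, -0.1, -0.2]
width: 0.023
```

Emit:
{"name": "step_arm", "arguments": {
  "moves": [0, 0, 0, 0, 1, 0, 0, 0, 0, 1, 0, 0, 0, 0, 1, 0, 0, 0, 0, 1]
}}

```text
clock: 3.1
position: [0.521, -0.1902, 0.1095]
ee_rot: [0.001, 0.168, 0.986, -0.002]
contact_force: [-4.3, -4.6, 5.0]
width: 0.0166
```

```bash
python3 - <<'E'
from h import *
rep()
for th in np.arange(0.15,1.66,.15):
    b=np.array([-.09,.03]);c,s=np.cos(th),np.sin(th)
    n=np.array([b[0]*c+b[1]*s,-b[0]*s+b[1]*c])-b; print(round(th,2),'dx,dz tool frac',np.round([-n[0]/.5,0,-n[1]/.5],3))
E
```

```text
t 3.1 pos [ 0.52104822 -0.1901668   0.10950057] tank -0.04865853052827865 -0.0007196630189559737 0.10950057173743917 q [-0.474  0.354  1.753 -0.003  1.031 -1.706] w 0.01660664265798095 F [-4.26397501 -4.57100849  5.0430494 ] M [-0.73683073  0.58189472  0.04304014]
tool-y yaw minus tank yaw 0.0006857134247475472
0.15 dx,dz tool frac [-0.011  0.    -0.026]
0.3 dx,dz tool frac [-0.026  0.    -0.051]
0.45 dx,dz tool frac [-0.044  0.    -0.072]
0.6 dx,dz tool frac [-0.065  0.    -0.091]
0.75 dx,dz tool frac [-0.089  0.    -0.107]
0.9 dx,dz tool frac [-0.115  0.    -0.118]
1.05 dx,dz tool frac [-0.142  0.    -0.126]
1.2 dx,dz tool frac [-0.171  0.    -0.13 ]
1.35 dx,dz tool frac [-0.199  0.    -0.129]
1.5 dx,dz tool frac [-0.227  0.    -0.124]
1.65 dx,dz tool frac [-0.254  0.    -0.115]
```

Emit:
{"name": "step_arm", "arguments": {
  "moves": [-0.005, 0, -0.013, 0, 1, -0.011, 0, -0.026, 0, 1, -0.018, 0, -0.038, 0, 1, -0.026, 0, -0.051, 0, 1, -0.026, 0, -0.051, 0, 1]
}}

```text
clock: 3.6
position: [0.5334, -0.1943, 0.1344]
ee_rot: [0.0, 0.168, 0.986, -0.001]
contact_force: [-3.2, -6.0, -1.5]
width: 0.0166
```

```bash
python3 - <<'E'
from h import *
rep()
s=snap('side','s2.png'); cv2.imwrite('pics/c2.png',cv2.resize(s['frame'][215:345,260:390],(500,500),interpolation=2))
E
```

```text
t 3.6 pos [ 0.53336137 -0.19429394  0.13437941] tank -0.03567340821002001 -0.0005367210802218647 0.13437941426943056 q [-0.471  0.347  1.692 -0.003  1.101 -1.703] w 0.016625980328210107 F [-3.15995512 -5.97432644 -1.53989554] M [-0.76407597  0.51355747  0.02358903]
tool-y yaw minus tank yaw 0.0002960913431397927
```

View pics/c2.png

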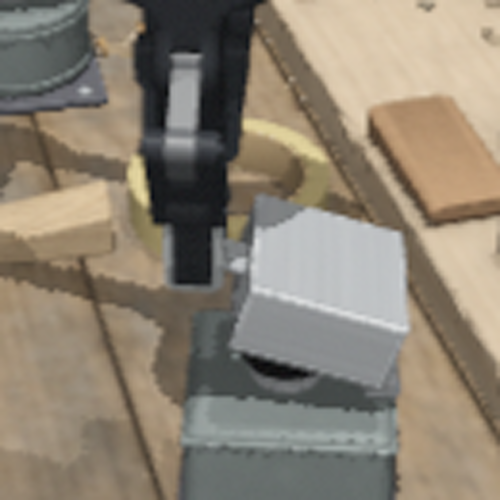

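The hood is lifting, tilted about 0.3 rad, with the tab held by the pads at (195,255). I'll carry on along the arc. Rows are relative to this pose.

Emit:
{"name": "step_arm", "arguments": {
  "moves": [-0.009, 0, -0.011, 0, 1, -0.018, 0, -0.021, 0, 1, -0.028, 0, -0.031, 0, 1, -0.039, 0, -0.04, 0, 1, -0.051, 0, -0.048, 0, 1]
}}

```text
clock: 4.15
position: [0.5563, -0.202, 0.1574]
ee_rot: [-0.001, 0.168, 0.986, -0.001]
contact_force: [-3.0, -4.4, -1.7]
width: 0.0166
```

Emit:
{"name": "step_arm", "arguments": {
  "moves": [-0.012, 0, -0.008, 0, 1, -0.025, 0, -0.014, 0, 1, -0.038, 0, -0.019, 0, 1, -0.052, 0, -0.024, 0, 1, -0.066, 0, -0.027, 0, 1]
}}

```text
clock: 4.65
position: [0.5881, -0.2128, 0.1714]
ee_rot: [-0.0, 0.168, 0.986, -0.0]
contact_force: [-3.0, -3.7, 1.1]
width: 0.0166
```

```bash
python3 - <<'E'
from h import *
rep()
E
```

```text
t 4.65 pos [ 0.58809714 -0.21277989  0.17141721] tank 0.022095706729774324 0.0001448080611756135 0.1714172076780732 q [-4.580e-01  3.980e-01  1.508e+00 -1.000e-03  1.236e+00 -1.690e+00] w 0.016585804059459468 F [-3.01100276 -3.70169741  1.07956563] M [-0.44530483  0.69980722  0.06779198]
tool-y yaw minus tank yaw -0.00016457260462665602
```

Emit:
{"name": "step_arm", "arguments": {
  "moves": [-0.014, 0, -0.002, 0, 1, -0.029, 0, -0.004, 0, 1, -0.043, 0, -0.004, 0, 1, -0.057, 0, -0.003, 0, 1, -0.071, 0, -0.001, 0, 1]
}}

```text
clock: 5.15
position: [0.6231, -0.2246, 0.172]
ee_rot: [0.001, 0.168, 0.986, -0.0]
contact_force: [-2.6, -4.8, 5.5]
width: 0.0171
```

Emit:
{"name": "step_arm", "arguments": {
  "moves": [-0.014, 0, 0.003, 0, 1, -0.028, 0, 0.007, 0, 1, -0.041, 0, 0.012, 0, 1, -0.041, 0, 0.012, 0, 1]
}}

```text
clock: 5.55
position: [0.6438, -0.2316, 0.1656]
ee_rot: [0.002, 0.168, 0.986, -0.0]
contact_force: [-0.1, -4.4, 5.6]
width: 0.0165
```

```bash
python3 - <<'E'
from h import *
rep()
s=snap('side','s3.png'); cv2.imwrite('pics/c3.png',cv2.resize(s['frame'][195:345,260:410],(500,500),interpolation=2))
E
```

```text
t 5.55 pos [ 0.64375622 -0.23155033  0.16562443] tank 0.0808302425201714 0.0008636450675804407 0.16562443469102694 q [-4.470e-01  4.840e-01  1.377e+00  1.000e-03  1.277e+00 -1.681e+00] w 0.01652095965417509 F [-0.11494285 -4.43443434  5.57553386] M [-0.51750142  0.16686291  0.01461224]
tool-y yaw minus tank yaw -0.00034257079490584985
```

View pics/c3.png

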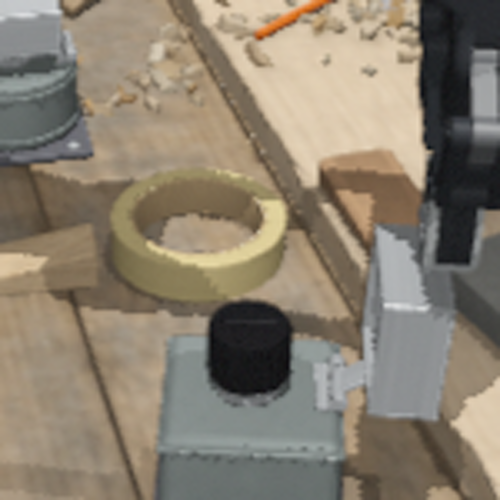

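The hood stands upright (about 1.6 rad) and the black cap at (250,345) is exposed. I'll release so the hood falls back, then rise.

Emit:
{"name": "step_arm", "arguments": {
  "moves": [0, 0, 0, 0, -0.2, 0, 0, 0, 0, -0.2, 0, 0, 0, 0, -0.2, 0, 0, -0.05, 0, -0.2, 0, 0, -0.12, 0, -0.2]
}}

```text
clock: 6.1
position: [0.64, -0.2294, 0.2227]
ee_rot: [-0.003, 0.168, 0.986, 0.002]
contact_force: [1.1, -0.1, 0.2]
width: 0.0509
```

Emit:
{"name": "step_arm", "arguments": {
  "moves": [0.05, 0, -0.04, 0.15, -0.4, 0.1, 0, -0.04, 0.3, -0.4, 0.17, 0, -0.04, 0.3, -0.4, 0.17, 0, -0.04, 0.3, -0.4, 0.17, 0, -0.04, 0.3, -0.4]
}}

```text
clock: 6.6
position: [0.56, -0.2014, 0.2454]
ee_rot: [-0.0, 0.52, 0.854, 0.001]
contact_force: [0.6, 0.1, 0.0]
width: 0.0599
```

```bash
python3 - <<'E'
from h import *
rep(); print(move(W(0,0,.17))[0])
s=snap('side','s4.png'); cv2.imwrite('pics/c4.png',cv2.resize(s['frame'][195:375,250:430],(600,600),interpolation=2))
E
```

```text
t 6.6 pos [ 0.55998504 -0.20141985  0.24535284] tank -0.008192103590604545 0.001555247127054443 0.24535284428293086 q [-4.630e-01  3.060e-01  1.461e+00  1.000e-03  1.375e+00 -9.400e-01] w 0.059935646150221525 F [0.6312011  0.0637745  0.00896061] M [-0.0696814   0.00218783  0.01117935]
tool-y yaw minus tank yaw -0.7563120612186475
[-0.01422215  0.0088678   0.15069643]
```

View pics/c4.png

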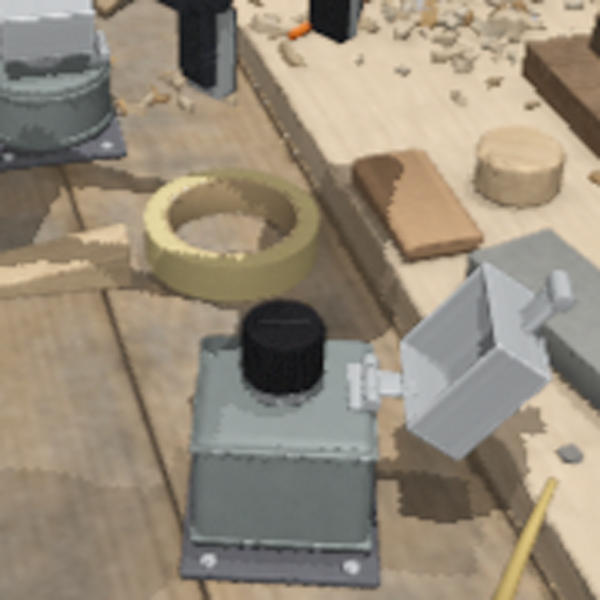

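The hood is fully back (box at (475,365)) and the cap top sits at crop (284,318). I'll check the cap centre by ray.

```bash
python3 - <<'E'
from h import *
s=get_image('side'); f=s['frame']
m=(f.max(2)<45).astype(np.uint8); m[:280]=0; m[:, :315]=0; m[320:]=0; m[:,355:]=0
n,l,st,ce=cv2.connectedComponentsWithStats(m); k=1+st[1:,4].argmax(); x,y,w,h,_=st[k]; print(st[k],ce[k])
print('pred centre',proj(s,[W(0,0,.094)]),'pred top',proj(s,[W(0,0,.108)]))
p=plane(s,x+w/2-.5,y+h/2-.5,.094); print(p,(p-O)@X,(p-O)@Y)
rep(); print(move(W(0,0,.17))[0])
E
```

```text
[322 285  25  29 569] [334.3198594  299.21265378]
pred centre [[334.82778979 299.45843344]] pred top [[335.07910442 292.01915835]]
[ 0.56633255 -0.20427932  0.094     ] -0.00125583131864583 0.0009589393284675555
t 6.7 pos [ 0.56079916 -0.20192521  0.24520567] tank -0.0072565705803251815 0.001347973593976871 0.24520566987768605 q [-4.630e-01  3.080e-01  1.459e+00  1.000e-03  1.375e+00 -9.470e-01] w 0.059589632423256954 F [ 0.58123942  0.50377479 -0.00720856] M [-0.0584056   0.07293562 -0.01754507]
tool-y yaw minus tank yaw -0.7498267093469092
[-0.0125829   0.00780709  0.15040675]
```

Emit:
{"name": "step_arm", "arguments": {
  "moves": [-0.0125, 0.008, 0.1, 0.05, -0.4, -0.0125, 0.008, 0.15, 0.05, -0.4, -0.0125, 0.008, 0.15, 0.05, -0.4, -0.0125, 0.008, 0.15, 0.05, -0.4]
}}

```text
clock: 7.1
position: [0.5678, -0.2062, 0.1703]
ee_rot: [-0.0, 0.582, 0.813, 0.0]
contact_force: [0.9, 0.3, 1.0]
width: 0.0595
```

```bash
python3 - <<'E'
from h import *
rep(); print(move(W(-0.0005,0.0005,.095))[0])
E
```

```text
t 7.1 pos [ 0.56778983 -0.20620268  0.17026016] tank 0.0007561233535135675 -0.00037337041590649364 0.170260162893142 q [-0.464  0.368  1.559  0.     1.215 -0.792] w 0.05954234455954863 F [0.93489943 0.28093996 1.03928645] M [-0.01150041  0.00645534  0.00169529]
tool-y yaw minus tank yaw -0.9051282282794472
[ 0.00280526 -0.00087533  0.15052274]
```

Emit:
{"name": "step_arm", "arguments": {
  "moves": [0.002, -0.001, 0.08, 0, -0.4, 0.002, -0.001, 0.12, 0, -0.4, 0.002, -0.001, 0.15, 0, -0.4, 0.002, -0.001, 0.15, 0, -0.4, 0.002, -0.001, 0.15, 0, 1],
  "force": 30
}}

```text
clock: 7.6
position: [0.568, -0.2061, 0.0971]
ee_rot: [0.002, 0.583, 0.813, 0.0]
contact_force: [-0.8, 0.2, 0.3]
width: 0.0467
```

Emit:
{"name": "step_arm", "arguments": {
  "moves": [0, 0, 0, 0, 1, 0, 0, 0, 0, 1, 0, 0, 0, 0, 1, 0, 0, 0, 0, 1]
}}

```text
clock: 8.0
position: [0.5669, -0.2066, 0.0977]
ee_rot: [0.001, 0.583, 0.813, -0.001]
contact_force: [-3.5, -1.9, 6.4]
width: 0.035
```

```bash
python3 - <<'E'
from h import *
rep()
E
```

```text
t 8.0 pos [ 0.566914   -0.20659694  0.09768806] tank 6.0244461457214225e-05 -0.0010353982280914367 0.09768806271463963 q [-0.464  0.43   1.659 -0.002  1.05  -0.79 ] w 0.03502352638960354 F [-3.49786247 -1.85276675  6.44772989] M [-0.24563025  0.64552906  0.06648257]
tool-y yaw minus tank yaw -0.9064356740867466
```

Emit:
{"name": "step_arm", "arguments": {
  "moves": [0, 0, -0.0007, -0.045, 1, 0, 0, -0.0014, -0.09, 1, 0, 0, -0.0021, -0.135, 1, 0, 0, -0.0028, -0.18, 1, 0, 0, -0.0035, -0.225, 1]
}}

```text
clock: 8.5
position: [0.5675, -0.2061, 0.0995]
ee_rot: [0.002, 0.263, 0.965, -0.0]
contact_force: [-2.0, 0.7, 5.4]
width: 0.0351
```

Emit:
{"name": "step_arm", "arguments": {
  "moves": [0, 0, -0.0007, -0.045, 1, 0, 0, -0.0014, -0.09, 1, 0, 0, -0.0021, -0.135, 1, 0, 0, -0.0028, -0.18, 1, 0, 0, -0.0028, -0.18, 1]
}}

```text
clock: 9.0
position: [0.5676, -0.2056, 0.1009]
ee_rot: [0.002, -0.015, 1.0, -0.0]
contact_force: [-2.1, 0.8, 7.1]
width: 0.035
```

```bash
python3 - <<'E'
from h import *
rep()
E
```

```text
t 9.0 pos [ 0.5675871  -0.20557024  0.10088213] tank 0.0003554065639468782 0.00015626086482124698 0.10088213163559792 q [-4.630e-01  4.270e-01  1.655e+00  1.000e-03  1.057e+00 -2.064e+00] w 0.034956920922109315 F [-2.11539062  0.77367291  7.12956464] M [0.18184113 0.30242053 0.05063707]
tool-y yaw minus tank yaw 0.36747194248803794
```

Turned 1.27 rad at about 0.05 N m, with no stop felt yet. I'll ease on until it appears.

Emit:
{"name": "step_arm", "arguments": {
  "moves": [0, 0, 0, -0.012, 1, 0, 0, 0, -0.025, 1, 0, 0, -0.0005, -0.037, 1, 0, 0, -0.0005, -0.037, 1]
}}

```text
clock: 9.4
position: [0.5686, -0.2053, 0.1009]
ee_rot: [0.003, -0.071, 0.997, -0.0]
contact_force: [1.1, 2.8, 6.3]
width: 0.0351
```

```bash
python3 - <<'E'
from h import *
rep()
s=snap('side','s5.png')
E
```

```text
t 9.4 pos [ 0.56861231 -0.20532333  0.10094987] tank 0.0012410237967827682 0.0007287215060426478 0.10094987175866404 q [-0.463  0.427  1.654  0.003  1.056 -2.177] w 0.035055482441535515 F [1.11221757 2.77484597 6.30010944] M [ 0.51992475 -0.23182099 -0.53242072]
tool-y yaw minus tank yaw 0.47926506506227096
```

The moment about z has jumped to −0.53 N m, so the stop is reached. I'll release and withdraw upward, clear of everything.

Emit:
{"name": "step_arm", "arguments": {
  "moves": [0, 0, 0, 0, -0.4, 0, 0, 0, 0, -0.4, 0, 0, 0, 0, -0.4, 0, 0, 0, 0, -0.4, 0, 0, -0.05, 0, -0.4]
}}

```text
clock: 9.95
position: [0.5642, -0.2044, 0.1205]
ee_rot: [-0.004, -0.072, 0.997, 0.002]
contact_force: [0.4, -0.6, -0.2]
width: 0.0597
```

Emit:
{"name": "step_arm", "arguments": {
  "moves": [0, 0, -0.1, 0, -0.4, 0, 0, -0.2, 0, -0.4, 0, 0, -0.3, 0, -0.4, 0, 0, -0.3, 0, -0.4, 0, 0, -0.3, 0, -0.4]
}}

```text
clock: 10.45
position: [0.5671, -0.2059, 0.2751]
ee_rot: [0.001, -0.072, 0.997, -0.001]
contact_force: [-0.3, 0.4, -0.6]
width: 0.0594
```

```bash
python3 - <<'E'
from h import *
rep()
s=snap('side','s6.png'); cv2.imwrite('pics/c6.png',np.hstack([cv2.resize(cv2.imread('pics/s4.png')[270:350,300:360],(375,500),interpolation=2),cv2.resize(s['frame'][270:350,300:360],(375,500),interpolation=2)]))
cv2.imwrite('pics/c7.png',s['frame'][150:420,180:480])
E
```

```text
t 10.45 pos [ 0.56710684 -0.20586388  0.27508954] tank -5.210976589235972e-07 -0.0002798440887792453 0.27508953747903236 q [-0.463  0.303  1.392 -0.     1.443 -2.178] w 0.059422664611415495 F [-0.28212386  0.38137052 -0.63851785] M [0.04072175 0.00855123 0.04478351]
tool-y yaw minus tank yaw 0.4812707281937225
```

View pics/c6.png

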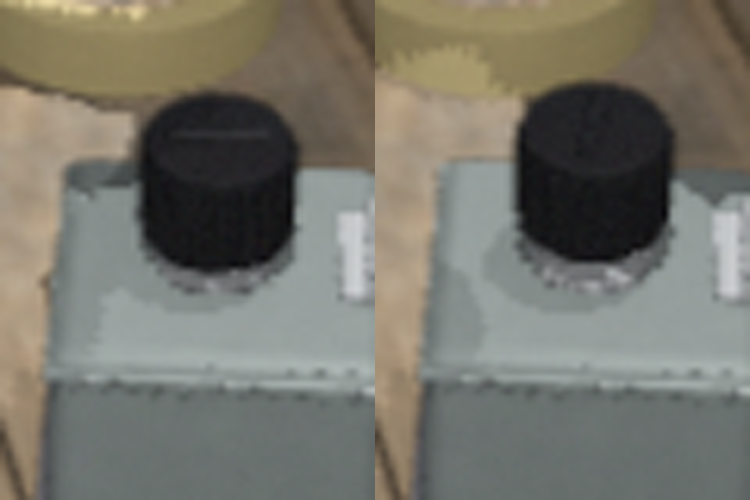

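View pics/c7.png

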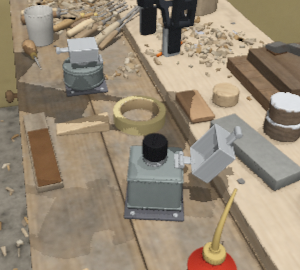

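The cap's top mark has turned from across, at (220,133), to roughly fore-and-aft. The cap has risen about 1.8 px (roughly 3 mm). The hood is still fully back and the round hood is shut at (85,45). The tool is clear, so I'm handing in.

```bash
python3 -c "
from rig import job; print(job.sign_off())"
```

```text
the job is handed in; nothing more can be done
None
```

The square tank's filler is open and handed in at about 10.5 s: hood swung right back, cap unscrewed to its stop and still on its neck.

- **Hood:** I pinched the thumb tab and carried it round to about 1.6 rad, estimated from the tool position and the side view. I then let go and it fell back. The last side view shows it still fully back.
- **Cap:** I gripped it at 30 N and turned it anticlockwise by about 1.4 rad at the tool. At the end the moment about the vertical axis rose from 0.05 to 0.53 N m, which I took as the stop. In the picture the mark on its top has turned about a quarter turn and the cap has risen roughly 3 mm, as expected for that turn.
- **Final checks:** The round tank's hood is shut, and the gripper is about 170 mm above the cap with no contact force.
- **Disagreements:** No check failed. The finger opening on the tab read 16.6 mm against the bead's 18 mm, so the pads may have held the tab rather than the bead. The cap likewise read 35 mm against 36 mm. Neither grip slipped visibly.

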